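# Depth gauge on a relay socket: probe to the bottom, slide locked

### The arm

A 6-joint arm with a two-finger parallel gripper is mounted at the origin on the work surface. World frame = base frame: x ahead of the robot, y to its left, z up, the work surface at z = 0. Lengths are in m, angles in rad, forces in N, time in s.
With the tool pointing down it reaches from about 0.275 to 0.85 m from the base axis. Payload 19 kg.
Tool frame: the origin (TCP) lies midway between the tips of the shut fingers; the grasp point (between the pads) lies 19 mm behind it; z points along the fingers, y is the line along which they close (so a half turn about z gives the same grasp; the last joint's range is limited). The gripper opens to 85 mm and grips with 20 to 120 N. Pads are 22 mm wide; open, the fingers measure 114 mm over their backs; the gripper's body (76 mm by 85 mm) begins 54 mm behind the grasp point. The pads swing forward as they close: fully open they stand 13 mm farther back than shut.
Start: joints at [-1.278, 0.15, 1.437, -0, 1.554, -0.134], TCP at [0.238, -0.523, 0.231] pointing down, gripper open.
Joint ranges: [-2.8, 2.8], [-0.68, 2.1], [0.12, 2.68], [-1.39, 4.53], [0.16, 2.79], [-2.81, 2.81]. Speed limits (rad/s): [1.89, 1.89, 2.22, 3.01, 3.01, 3.01].

### API

Orientations are given as a unit quaternion [x, y, z, w].
In Python, from bench import r, camrig, close_job gives the robot as it stands (r), with the cameras (camrig) and the job as plain functions.
- The arm moves only by the shell command python3 nudge.py, which reads ROWS from standard input. ROWS is a JSON object with one list for each field, all of the same length, 1 to 20, a row being the entries at one place: aperture (the finger opening in m), x, y, z (the shift in fractions of the full range, 1 being 0.25 m), wx, wy, wz (a rotation vector in normalised numbers (1 is 2 rad)); each row shifts and turns the commanded pose from where the row before left it, along the tool's axes as they then stand; what a row does not reach is not made up. A row lasts 1/12 s, in which the tool goes at most 0.0417 m and 0.125 rad, less where a joint would pass 70% of its speed; a pose out of reach is approached as far as the arm can. The fingers move at their own pace and stop on an object; the grip force is fixed at half the most. Time passes only in rows, so rows that do not move let the fingers close. It prints the time, the measured TCP pose, the force, the opening and the grip force at its end. Input that does not fit is refused with a message, and nothing moves.
- r.state(): the state, without advancing time (a new reading comes with each control period).
- camrig.capture(name): name is "scene" or "side" or "wrist"; returns a dict with "pixels" (400x640x3 uint8, red, green, blue), "fov_y" (degrees; the focal length in pixels is half the picture's height over the tangent of half this angle, whatever the lens; pixels are square), "cx", "cy" (the principal point, pixels), "k1" (the pictures are not rectified: a ray, as slopes to the right and down, at radius r is drawn at 1 + k1 r^2 times it, then the intrinsics apply), "rvec" (rotation vector, rad) and "tvec" (3), from world to camera coordinates, as OpenCV has them; the wrist camera has in their place "hand_eye" (4x4, takes a point from camera to tool coordinates, whose origin is the TCP and whose axes are the flange's). Camera axes: x right, y down, z forward; pixel columns grow to the right and rows downward; lengths in m; the calibration is good to about 2 mm. A picture is of the moment at which its call begins: read the wrist's pose just before it. There is no depth.
- close_job(): hands the job in; it is judged then, once.
The state is a dict: "t": time; "q": joint angles; "joint_velocities": joint speeds; "tau": joint torques, N m; "eef_pos": TCP position; "eef_rot": TCP orientation; "ft_force": force on the tool from outside, world axes, zero at the start; "moment": the same for the moment, N m; "finger_gap": finger opening in m; "gripper_force": force on a finger pad.
Only numpy, scipy, OpenCV 4.12 (cv2) and the standard library are available. Lean on these libraries where they do the work, as an engineer would, in place of code of your own. Each camera call takes 0.05 s, during which the arm holds its last target. There are 200 camera calls.

### The job

Two identical depth gauges stand on the bench. On the one that stands over the open relay socket (not the one over the rubber foot pad), take the probe by its knob and lower it until the tip touches the bottom of the well, and only then press that gauge's lock lever fully down flat. Leave the other gauge, the relay and the test plug alone.

Things in the scene. Friction and masses are not known exactly. Their poses are not given: they have to be found in the camera images.
- gauge: The depth gauge to use: fixed stand, aluminium base plate 110 x 175 x 10 mm, steel column, grey arm 32 mm wide, top 150 mm above the bench, holding a vertical sliding steel probe rod 8 mm thick with a knob on top. Origin: on the rod's axis, on the bench. Its y axis runs level along the arm from the rod to the column 98 mm away; z is up. The lock lever is on top of the arm.
- knob (a point): Centre of the round steel knob on top of that gauge's probe rod, 24 mm across, 24 mm high, 167 mm above the probe tip. Grip it from above, best with the fingers closing along the gauge's x axis (across the arm). Rod and knob slide straight up and down; about 2.5 N of friction keeps them where they are left, lever up or down.
- probe_tip (a point): Lower end of that probe rod, on the rod's axis. At the start it hangs 70 to 100 mm above the bench, clear above the socket; its lowest possible height is 15 mm.
- socket: Loose grey plastic relay socket, a block 64 x 56 x 50 mm (x, y, z), 0.25 to 0.5 kg, lying on the base plate of the gauge to use (its underside 10 mm above the bench), with one square well 26 x 26 mm, 35 mm deep, open at the top, under the probe. Origin: centre of its underside, z up.
- well_floor (a point): Centre of the bottom of the well in the socket: 15 mm above the socket's underside, 25 mm above the bench.
- lock (a joint): Lock lever of the gauge to use: 0 to 0.1 rad at the start (open, rising 50 degrees), 0.87 pressed flat (locked, at its stop). Bar 75 mm long, black grip 20 mm wide; hinge at y = 45 mm in the gauge's frame, 160 mm up, pointing to +y away from the rod. Push straight down at y = 80 mm: top there about 208 mm above the bench when open, 164 mm flat. About 2 N moves it; it stays where left.
- spare_knob (a point): Centre of the knob of the other, identical gauge, the one over the black rubber foot pad (40 mm across, 14 mm high). Knob tops start up to 280 mm above the bench: pass over or round them. To be left alone.
- spare_lock (a joint): Lock lever of the other gauge, in rad, 0 open: to be left alone.
- relay: Bystander: loose blue plug-in relay, 28 x 36 x 54 mm, standing between the gauges. Origin: centre of its underside.
- plug: Bystander: loose brass test plug, 22 mm across, 52 mm high, standing between the gauges. Origin: centre of its underside.

How it is judged:
On the way:
1. the probe tip rests on the bottom of the well while the lock lever is still up (z of probe_tip in the frame of well_floor below 0.004 m and horizontal distance between probe_tip and well_floor below 0.016 m and value of joint lock below 0.3 rad), for 0.2 s.
At the end, for the whole second after the job is handed in: The probe tip stands on the bottom of the socket's well (within 4 mm in height, within 16 mm of the well's centre), its lock lever is down (over 0.7 rad of 0.87), the socket lies level (within 0.1 rad) and still, and the other gauge's lever is still up (under 0.3 rad) (z of probe_tip in the frame of well_floor below 0.004 m and horizontal distance between probe_tip and well_floor below 0.016 m and value of joint lock above 0.7 rad and angle between socket's own z axis and vertical below 0.1 rad and linear speed of socket below 0.02 m/s and value of joint spare_lock below 0.3 rad); the robot touches nothing.
It fails at once if the gauge is locked (lever past 0.5 rad) while the probe tip is more than 8 mm above the well's bottom (value of joint lock above 0.5 rad and z of probe_tip in the frame of well_floor above 0.008 m).
It fails at once if the other gauge's knob is moved more than 15 mm (distance of spare_knob from where it was at the start of the episode above 0.015 m).
It fails at once if the other gauge's lever is pushed past 0.4 rad (value of joint spare_lock above 0.4 rad).
It fails at once if the relay or the test plug is moved more than 30 mm or tipped over (distance of any of relay, plug from where it was at the start of the episode above 0.03 m or angle between any of relay, plug's own z axis and vertical above 0.5 rad).
It also fails if it takes over 45 s, if anything falls off the work surface, if the arm or the gripper's body presses on something with over 40 N, if the wrist force passes 120 N, or if a joint passes its speed limit or range.

## Working session

There is one attempt and no reset: what is moved stays moved. The work goes in short steps, Python scripts to look and compute and a shell command to move; the robot and the scene stay as the last step left them, time stands still between calls to the robot, and variables do not carry over. Pictures are saved under pics/ and viewed, at most 10 in all, crops included, and the job is handed in when it is done.

```bash
mkdir -p pics; ls
cat > h.py <<'E'
import numpy as np, cv2
from scipy.spatial.transform import Rotation as R
from bench import r, camrig, close_job
def cam(n):
    s=r.state(); c=camrig.capture(n); p=c["pixels"]
    f=p.shape[0]/2/np.tan(np.radians(c["fov_y"])/2)
    if "rvec" in c:
        Rw=R.from_rotvec(c["rvec"]).as_matrix().T; o=-Rw@np.array(c["tvec"])
    else:
        T=np.array(c["hand_eye"]); Rt=R.from_quat(s["eef_rot"]).as_matrix()
        Rw=Rt@T[:3,:3]; o=Rt@T[:3,3]+s["eef_pos"]
    return dict(p=p,f=f,cx=c["cx"],cy=c["cy"],k1=c["k1"],Rw=Rw,o=o)
def ray(c,u,v):
    d=np.array([(u-c["cx"])/c["f"],(v-c["cy"])/c["f"]]); x=d.copy()
    for _ in range(30): x=d/(1+c["k1"]*(x@x))
    w=c["Rw"]@np.array([*x,1]); return w/np.linalg.norm(w)
def onz(c,u,v,z):
    w=ray(c,u,v); return c["o"]+w*(z-c["o"][2])/w[2]
def proj(c,P):
    x=c["Rw"].T@(np.array(P)-c["o"]); s=x[:2]/x[2]; s=s*(1+c["k1"]*(s@s)); return s*c["f"]+[c["cx"],c["cy"]]
def tri(a,b):  # two (cam,u,v)
    A=np.zeros((3,3));B=np.zeros(3);L=[]
    for c,u,v in (a,b):
        w=ray(c,u,v);M=np.eye(3)-np.outer(w,w);A+=M;B+=M@c["o"]
    P=np.linalg.solve(A,B)
    return P,[np.linalg.norm(np.cross(ray(c,u,v),P-c["o"])) for c,u,v in (a,b)]
E
python3 - <<'E'
from h import *
import pickle
for n in("scene","side","wrist"):
    c=cam(n); pickle.dump(c,open(n+".pkl","wb")); cv2.imwrite(f"pics/{n}0.png",c["p"][:,:,::-1]); print(n,c["o"],c["Rw"][:,2])
print(r.state())
E
```

```text
bench.py
nudge.py
pics
scene [ 0.85727944 -0.42967117  0.82990265] [-0.36348086  0.52121709 -0.77214922]
side [0.09160528 0.68323705 0.78420405] [ 0.4385149  -0.66372959 -0.60594365]
wrist [ 0.29859974 -0.49442463  0.37331074] [-0.23972056 -0.10862931 -0.96474542]
{'t': 0.15, 'q': array([-1.27799913e+00,  1.50870758e-01,  1.43785665e+00,  1.23936015e-05,
        1.55378491e+00, -1.34012229e-01]), 'joint_velocities': array([-6.71777457e-05,  8.22811964e-05, -2.13752083e-03, -1.22130353e-03,
       -4.50576393e-04,  2.31811363e-03]), 'tau': array([ 3.30573246e-03, -7.13380480e+01, -5.71044874e+01, -2.41233656e-04,
        7.06368737e-03, -4.12389022e-05]), 'eef_pos': array([ 0.23795843, -0.52325192,  0.23082791]), 'eef_rot': array([ 9.77315421e-01,  2.11788473e-01, -3.02925550e-05, -4.58875298e-04]), 'ft_force': array([0.99862512, 0.88921131, 0.02197425]), 'moment': array([-0.05248629,  0.03535841,  0.03627488]), 'gripper_force': 0.0, 'finger_gap': 0.08559523234151212}
```

View pics/scene0.png

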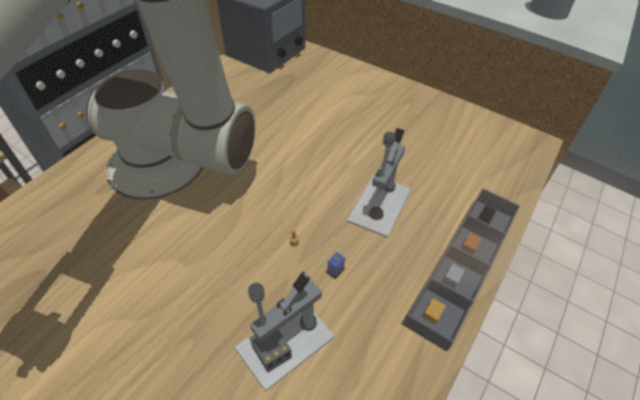

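View pics/side0.png

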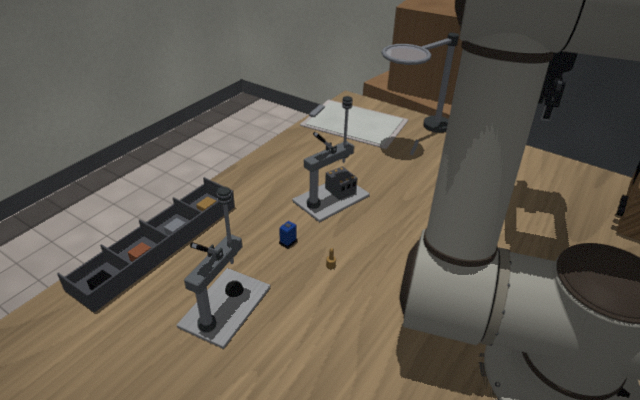

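The scene view shows the socket gauge at the bottom: knob near (257,291), socket (272,350), lever grip (302,282). In the side view it is the far one: knob (347,102), socket (341,182). The pad gauge is the other one, with its knob at (389,138) in scene and (225,195) in side. Next I'll zoom in.

Run:
```python
import cv2,numpy as np
a=cv2.imread("pics/scene0.png")[265:390,225:345]; b=cv2.imread("pics/side0.png")[90:220,280:380]
A=cv2.resize(a,None,fx=4,fy=4,interpolation=2)[:,:480];B=cv2.resize(b,None,fx=3.2,fy=3.2,interpolation=2)
o=np.zeros((500,800,3),np.uint8);o[:500,:480]=A;o[:416,480:800]=B;cv2.imwrite("pics/z1.png",o)
```

```text
(no output)
```

View pics/z1.png

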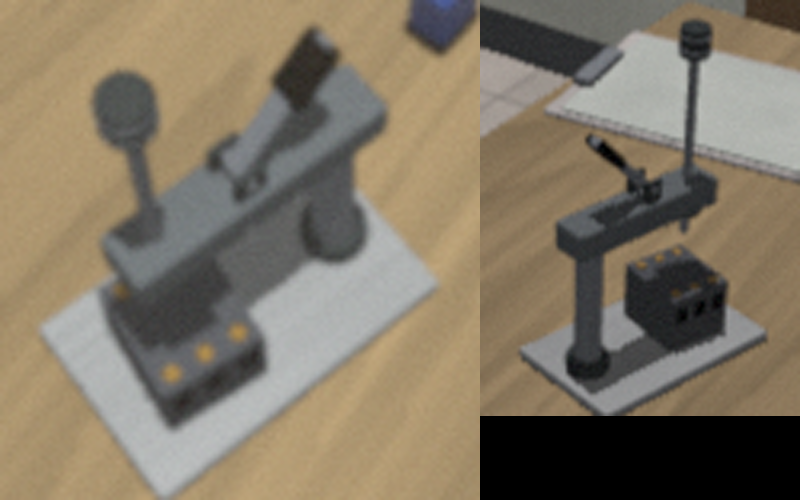

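Run:
```python
from h import *
import pickle
S=pickle.load(open("scene.pkl","rb"));D=pickle.load(open("side.pkl","rb"))
s=lambda u,v:(S,225+u/4,265+v/4); d=lambda u,v:(D,280+(u-480)/3.2,90+v/3.2)
K,e=tri(s(126,109),d(695,40)); print("knob",K,e)
cs=[onz(*s(*p),.01) for p in((42,330),(165,497),(438,285))]
print("corners",cs, np.linalg.norm(cs[0]-cs[1]),np.linalg.norm(cs[2]-cs[1]))
y=cs[2]-cs[1];print("yaw long",np.degrees(np.arctan2(y[1],y[0])))
print("rod at arm",onz(*s(152,222),.15), onz(*d(688,178),.15))
a,b=onz(*s(150,288),.15),onz(*s(385,115),.15)
print("arm edge",np.degrees(np.arctan2(*(b-a)[[1,0]])))
a,b=onz(*s(105,240),.15),onz(*s(345,65),.15)
print("arm edge",np.degrees(np.arctan2(*(b-a)[[1,0]])))
print("lever end",tri(s(325,40),d(592,142)))
# plate corners in side
print([onz(*d(*p),.01) for p in((522,352),(610,413),(765,335))])
KS,e=tri((S,389,139),(D,225,196)); print("spare",KS,e)
for n,a,b in(("relay",(S,336,264),(D,288,234)),("plug",(S,294,238),(D,331,260))):print(n,tri(a,b))
```

```text
knob [ 0.61727867 -0.23981455  0.2649993 ] [np.float64(0.0016009525639146145), np.float64(0.0016009525639146575)]
corners [array([ 0.55651867, -0.27360841,  0.01      ]), array([ 0.65877063, -0.30118245,  0.01      ]), array([ 0.70615308, -0.13757419,  0.01      ])] 0.10590463181708758 0.17033131671048726
yaw long 73.84849851470332
rod at arm [ 0.61463209 -0.2357231   0.15      ] [ 0.61324729 -0.23854524  0.15      ]
arm edge 74.40255766574285
arm edge 75.02138462102357
lever end (array([ 0.64399394, -0.14799555,  0.21335763]), [np.float64(0.000895373287392028), np.float64(0.0008953732873921282)])
[array([ 0.69584185, -0.13248536,  0.01      ]), array([ 0.59544503, -0.10945088,  0.01      ]), array([ 0.54750494, -0.26686423,  0.01      ])]
spare [0.61036377 0.18936187 0.25720872] [np.float64(0.002668152332979604), np.float64(0.002668152332979731)]
relay (array([ 0.61719343, -0.0018774 ,  0.02732402]), [np.float64(0.0019257493714041948), np.float64(0.0019257493714042702)])
plug (array([0.49373179, 0.00525439, 0.01898508]), [np.float64(0.0015133450635357927), np.float64(0.0015133450635358829)])
```

Measurements agree: the plate reads 106x170 mm, the rod is at about (0.615,-0.239), the knob at z = 0.265 (so the tip is at 0.098), and the arm yaw is about 74.5°. I'll turn and raise, then approach most of the way.

Careful with the scale: shifts go in shares of 0.25 m and turns go in shares of 2 rad. That gives: -0.015 m / 0.25 = -0.06, -0.1247 rad / 2 = -0.0624.

```bash
echo '{"aperture":[0.085,0.085,0.085,0.085,0.085,0.085,0.085],"x":[0,0,0,0,0,0,0],"y":[0,0,0,0,0,0,0],"z":[-0.06,-0.06,-0.06,-0.06,-0.06,-0.06,-0.06],"wx":[0,0,0,0,0,0,0],"wy":[0,0,0,0,0,0,0],"wz":[-0.0624,-0.0624,-0.0624,-0.0624,-0.0624,-0.0624,-0.0624]}' | python3 nudge.py
echo '{"aperture":[0.085,0.085,0.085,0.085,0.085,0.085,0.085,0.085,0.085,0.085,0.085],"x":[0.108,0.108,0.108,0.108,0.108,0.108,0.108,0.108,0.108,0.108,0],"y":[0.084,0.084,0.084,0.084,0.084,0.084,0.084,0.084,0.084,0.084,0],"z":[0,0,0,0,0,0,0,0,0,0,0],"wx":[0,0,0,0,0,0,0,0,0,0,0],"wy":[0,0,0,0,0,0,0,0,0,0,0],"wz":[0,0,0,0,0,0,0,0,0,0,0]}' | python3 nudge.py
python3 - <<'E'
from h import *
import pickle
c=cam("wrist");pickle.dump(c,open("w1.pkl","wb"));cv2.imwrite("pics/w1.png",c["p"][:,:,::-1]);print(c["o"],c["Rw"][:,2])
s=r.state();print(s["eef_pos"],R.from_quat(s["eef_rot"]).as_matrix())
for P in((.615,-.239,.265),(.615,-.239,.15)):print(proj(c,P))
E
```

```text
t: 0.73
eef_pos: [0.238, -0.5233, 0.3368]
eef_rot: [0.794, 0.607, 0.0, -0.0]
ft_force: [0.5, 0.7, 0.3]
finger_gap: 0.085
gripper_force: 0.0
t: 1.65
eef_pos: [0.5162, -0.316, 0.3355]
eef_rot: [0.795, 0.607, 0.001, -0.001]
ft_force: [0.3, -0.0, -0.5]
finger_gap: 0.0851
gripper_force: 0.0
[ 0.53384517 -0.25073452  0.47817095] [-0.06946525 -0.25240576 -0.96512482]
[ 0.51448912 -0.31756323  0.33557586] [[ 2.64346224e-01  9.64427669e-01 -5.87399422e-04]
 [ 9.64427468e-01 -2.64345530e-01  1.04902852e-03]
 [ 8.56435722e-04 -8.43810866e-04 -9.99999277e-01]]
[425.45868782  78.00929772]
[386.02809508  95.2667874 ]
```

View pics/w1.png

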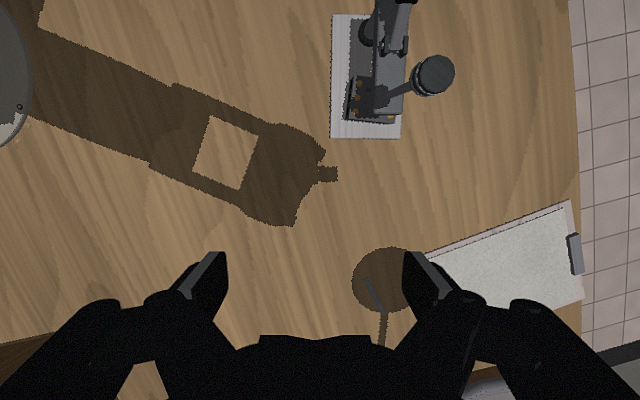

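The wrist view shows the knob's top face centre at about (436,73), with the arm edges running straight up the picture, so the yaw is right. I'll refine the knob's xy.

Run:
```python
from h import *
import pickle
c=pickle.load(open("w1.pkl","rb"))
print(c["f"],onz(c,436,73,.277),onz(c,432,76,.265),onz(c,383,98,.15))
for a,b in(((348,117),(352,20)),((402,117),(406,20))):
    A,B=onz(c,*a,.15),onz(c,*b,.15)
    print(np.degrees(np.arctan2(*(B-A)[[1,0]])))
A,B=onz(c,331,138,.01),onz(c,332,15,.01);print(A,B,onz(c,400,138,.01),np.degrees(np.arctan2(*(B-A)[[1,0]])))
```

```text
295.1510947345815 [ 0.61760596 -0.23837607  0.277     ] [ 0.61959319 -0.23884913  0.265     ] [ 0.61131314 -0.24086871  0.15      ]
73.67233880123507
75.90685723768243
[ 0.55382751 -0.27346237  0.01      ] [ 0.59859216 -0.10713087  0.01      ] [ 0.6575448 -0.301387   0.01     ] 74.9369422524575
```

Converted, 0.0257 m / 0.25 = 0.1028, 0.0193 m / 0.25 = 0.0772.

```bash
echo '{"aperture":[0.085,0.085,0.085,0.085,0.085,0.085,0.085,0.085],"x":[0.1028,0.1028,0.1028,0.1028,0,0,0,0],"y":[0.0772,0.0772,0.0772,0.0772,0,0,0,0],"z":[0,0,0,0,0.04,0.04,0,0],"wx":[0,0,0,0,0,0,0,0],"wy":[0,0,0,0,0,0,0,0],"wz":[0,0,0,0,0,0,0,0]}' | python3 nudge.py
python3 - <<'E'
from h import *
c=cam("wrist");S=cam("scene");D=cam("side")
s=r.state();print(s["eef_pos"])
for P in((.616,-.239,.277),(.616,-.239,.15),(.616,-.239,.265)):print(proj(c,P),proj(S,P),proj(D,P))
o=np.zeros((600,640,3),np.uint8);o[:400]=c["p"]
cut=lambda q,u,v:cv2.resize(q["p"][v:v+63,u:u+100],(320,200))
o[400:,:320]=cut(S,210,262);o[400:,320:]=cut(D,295,70)
cv2.imwrite("pics/w2.png",o[:,:,::-1])
E
```

```text
t: 2.37
eef_pos: [0.6135, -0.2421, 0.3157]
eef_rot: [0.797, 0.605, -0.0, -0.001]
ft_force: [-0.0, -0.2, 0.9]
finger_gap: 0.0851
gripper_force: 0.0
[ 0.61394122 -0.24199074  0.31710516]
[317.4951008 228.5042398] [254.26538756 287.5331914 ] [347.08675013  98.15145058]
[316.5439019  188.59805964] [262.41235379 322.36583858] [344.14667411 145.20901561]
[317.3564921 222.678161 ] [255.14337848 291.31074819] [346.79353162 102.85774903]
```

View pics/w2.png

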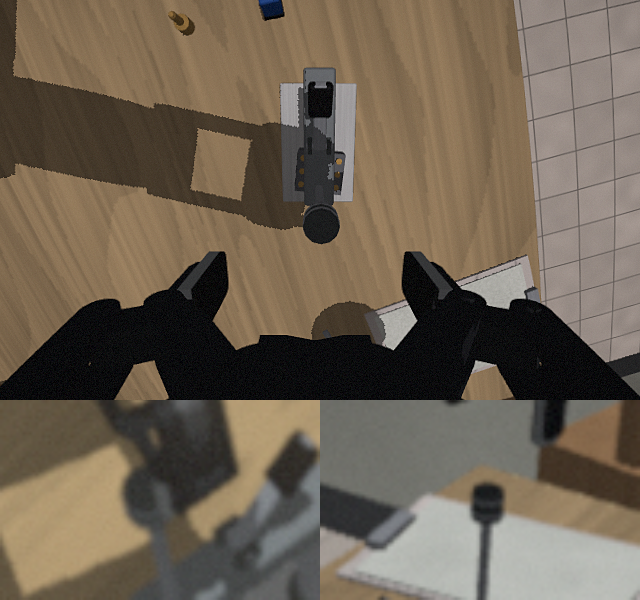

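The wrist view shows the knob's top face at about (321,226), between the fingers and roughly 3-5 mm off centre. The arm runs straight up the picture. I'll correct, descend and close.

Converted, 0.025 m / 0.25 = 0.1, 0.0045 m / 0.25 = 0.018.

```bash
echo '{"aperture":[0.085,0.085,0.085,0.085,0.085,0.02,0.02,0.02,0.02,0.02,0.02,0.02],"x":[0.018,0,0,0,0,0,0,0,0,0,0,0],"y":[0.012,0,0,0,0,0,0,0,0,0,0,0],"z":[0,0.1,0.1,0.1,0,0,0,0,0,0,0,0],"wx":[0,0,0,0,0,0,0,0,0,0,0,0],"wy":[0,0,0,0,0,0,0,0,0,0,0,0],"wz":[0,0,0,0,0,0,0,0,0,0,0,0]}' | python3 nudge.py
```

```text
t: 3.52
eef_pos: [0.6189, -0.2377, 0.2419]
eef_rot: [0.796, 0.605, 0.0, 0.0]
ft_force: [2.2, -1.1, 2.4]
finger_gap: 0.0223
gripper_force: 58.6
```

Converted, 0.01 m / 0.25 = 0.04.

```bash
echo '{"aperture":[0.02,0.02,0.02,0.02,0.02],"x":[0,0,0,0,0],"y":[0,0,0,0,0],"z":[0.04,0.04,0.04,0.04,0],"wx":[0,0,0,0,0],"wy":[0,0,0,0,0],"wz":[0,0,0,0,0]}' | python3 nudge.py; echo '{"aperture":[0.02,0.02,0.02,0.02,0.02],"x":[0,0,0,0,0],"y":[0,0,0,0,0],"z":[0.032,0.032,0.024,0.012,0],"wx":[0,0,0,0,0],"wy":[0,0,0,0,0],"wz":[0,0,0,0,0]}' | python3 nudge.py; echo '{"aperture":[0.02,0.02],"x":[0,0],"y":[0,0],"z":[0.008,0],"wx":[0,0],"wy":[0,0],"wz":[0,0]}' | python3 nudge.py
```

```text
t: 3.93
eef_pos: [0.6187, -0.2376, 0.1986]
eef_rot: [0.796, 0.605, -0.0, -0.001]
ft_force: [8.8, -3.2, -4.3]
finger_gap: 0.0223
gripper_force: 58.9
t: 4.35
eef_pos: [0.6188, -0.2376, 0.1745]
eef_rot: [0.796, 0.605, -0.0, -0.0]
ft_force: [8.1, -3.2, -2.5]
finger_gap: 0.0226
gripper_force: 59.0
t: 4.52
eef_pos: [0.6187, -0.2377, 0.1729]
eef_rot: [0.796, 0.605, -0.0, -0.0]
ft_force: [6.8, -2.9, -3.0]
finger_gap: 0.0224
gripper_force: 59.4
```

Converted, 0.001 m / 0.25 = 0.004.

```bash
for i in 1; do echo '{"aperture":[0.02,0.02,0.02],"x":[0,0,0],"y":[0.004,0,0],"z":[0.004,0,0],"wx":[0,0,0],"wy":[0,0,0],"wz":[0,0,0]}' | python3 nudge.py; done; echo '{"aperture":[0.02,0.02,0.02],"x":[0,0,0],"y":[0,0,0],"z":[0.006,0,0],"wx":[0,0,0],"wy":[0,0,0],"wz":[0,0,0]}' | python3 nudge.py;  echo '{"aperture":[0.02,0.02,0.02],"x":[0,0,0],"y":[0,0,0],"z":[0.004,0,0],"wx":[0,0,0],"wy":[0,0,0],"wz":[0,0,0]}' | python3 nudge.py
```

```text
t: 4.77
eef_pos: [0.619, -0.2377, 0.1721]
eef_rot: [0.796, 0.605, -0.001, -0.001]
ft_force: [-3.3, -0.3, -4.4]
finger_gap: 0.0225
gripper_force: 59.3
t: 5.02
eef_pos: [0.619, -0.2377, 0.171]
eef_rot: [0.796, 0.605, -0.0, -0.001]
ft_force: [-4.9, 0.9, -3.2]
finger_gap: 0.0226
gripper_force: 59.5
t: 5.27
eef_pos: [0.619, -0.2377, 0.1703]
eef_rot: [0.796, 0.605, -0.0, -0.001]
ft_force: [-6.2, 0.3, -1.6]
finger_gap: 0.0224
gripper_force: 59.6
```

Converted, 0.001 m / 0.25 = 0.004.

```bash
echo '{"aperture":[0.02,0.02,0.02],"x":[0,0,0],"y":[0,0,0],"z":[0.004,0,0],"wx":[0,0,0],"wy":[0,0,0],"wz":[0,0,0]}' | python3 nudge.py; echo '{"aperture":[0.02,0.02,0.02],"x":[0,0,0],"y":[0,0,0],"z":[0.004,0,0],"wx":[0,0,0],"wy":[0,0,0],"wz":[0,0,0]}' | python3 nudge.py;  echo '{"aperture":[0.02,0.02,0.02],"x":[0,0,0],"y":[0,0,0],"z":[0.004,0,0],"wx":[0,0,0],"wy":[0,0,0],"wz":[0,0,0]}' | python3 nudge.py
python3 - <<'E'
from h import *
S=cam("scene");D=cam("side")
for P in((.618,-.2385,.192),(.618,-.2385,.06)):print(proj(S,P),proj(D,P))
o=np.zeros((500,800,3),np.uint8)
cut=lambda q,u,v:cv2.resize(q["p"][v:v+125,u:u+100],(400,500),interpolation=2)
o[:,:400]=cut(S,225,265);o[:,400:]=cut(D,285,90)
cv2.imwrite("pics/z2.png",o[:,:,::-1])
E
```

```text
t: 5.52
eef_pos: [0.619, -0.2377, 0.1693]
eef_rot: [0.796, 0.605, -0.0, -0.001]
ft_force: [-5.8, 1.4, -0.5]
finger_gap: 0.023
gripper_force: 59.7
t: 5.77
eef_pos: [0.619, -0.2377, 0.1687]
eef_rot: [0.796, 0.605, -0.0, -0.001]
ft_force: [-7.1, 0.7, 2.7]
finger_gap: 0.0223
gripper_force: 60.2
t: 6.02
eef_pos: [0.6191, -0.2378, 0.1684]
eef_rot: [0.796, 0.605, -0.0, -0.0]
ft_force: [-9.5, 1.8, 10.0]
finger_gap: 0.0224
gripper_force: 60.8
[261.09958852 312.42500701] [344.26933109 130.13921603]
[267.93293016 341.95416643] [341.50378523 175.03242592]
```

View pics/z2.png

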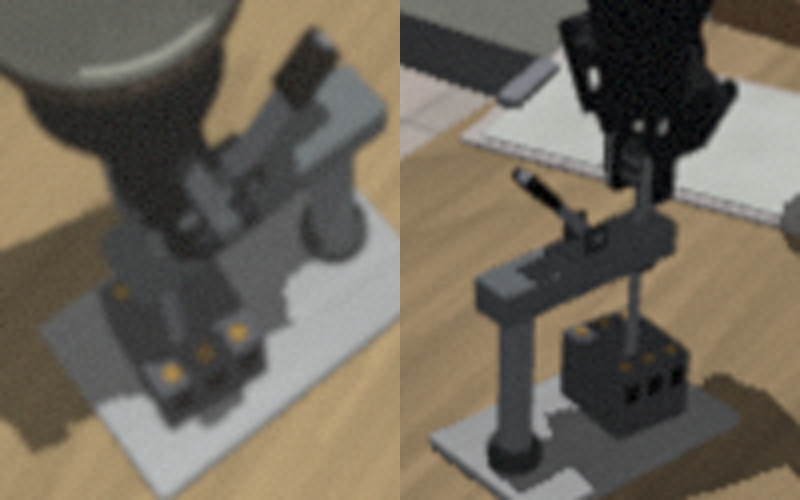

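Contact came at TCP z of about 0.1685. That is 73 mm of travel, exactly what the well floor predicts (the rim would have been 35 mm higher). The side view shows the rod entering the socket, with the lever still up. I'll hold briefly, then release and rise.

Converted, -0.03 m / 0.25 = -0.12, -0.02 m / 0.25 = -0.08.

```bash
echo '{"aperture":[0.02,0.02,0.02,0.085,0.085,0.085,0.085,0.085,0.085,0.085,0.085],"x":[0,0,0,0,0,0,0,0,0,0,0],"y":[0,0,0,0,0,0,0,0,0,0,0],"z":[0,0,0,0,0,0,0,0,0,0,0],"wx":[0,0,0,0,0,0,0,0,0,0,0],"wy":[0,0,0,0,0,0,0,0,0,0,0],"wz":[0,0,0,0,0,0,0,0,0,0,0]}' | python3 nudge.py
echo '{"aperture":[0.085,0.085,0.085,0.085,0,0],"x":[0,0,0,0,0,0],"y":[0,0,0,0,0,0],"z":[-0.08,-0.12,-0.12,-0.08,0,0],"wx":[0,0,0,0,0,0],"wy":[0,0,0,0,0,0],"wz":[0,0,0,0,0,0]}' | python3 nudge.py
python3 - <<'E'
from h import *
c=cam("wrist");S=cam("scene");D=cam("side")
s=r.state();print(s["eef_pos"],s["ft_force"])
for P in((.618,-.2385,.204),(.618,-.2385,.192)):print(proj(c,P),proj(S,P),proj(D,P))
g=np.array([.264,.9644]);L=np.array([.618,-.2385])+.08*g;print("push",L,proj(c,[*L,.208]))
o=np.zeros((600,640,3),np.uint8);o[:400]=c["p"]
cut=lambda q,u,v:cv2.resize(q["p"][v:v+63,u:u+100],(320,200))
o[400:,:320]=cut(S,220,280);o[400:,320:]=cut(D,295,100)
cv2.imwrite("pics/w3.png",o[:,:,::-1])
E
```

```text
t: 7.03
eef_pos: [0.6196, -0.2379, 0.1678]
eef_rot: [0.796, 0.605, 0.0, -0.0]
ft_force: [0.6, 0.2, 0.7]
finger_gap: 0.0852
gripper_force: 0.0
t: 7.53
eef_pos: [0.6199, -0.238, 0.2689]
eef_rot: [0.796, 0.605, 0.0, 0.001]
ft_force: [-0.0, -0.1, -0.9]
finger_gap: 0.0637
gripper_force: 0.0
[ 0.61934511 -0.23774566  0.26647041] [ 0.61171743 -0.93456503 -0.10784744]
[312.407167   222.55959112] [260.37568068 309.27563337] [344.53790335 125.76554325]
[312.48691831 217.69536365] [261.09958852 312.42500701] [344.26933109 130.13921603]
push [ 0.63912  -0.161348] [311.72197819 108.87934347]
```

View pics/w3.png

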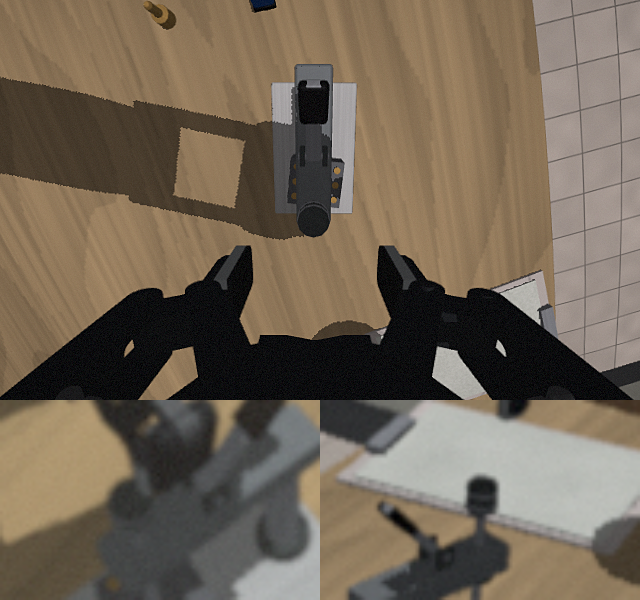

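The knob stayed low at (314,220), matching the prediction. The lever grip is at (313,102), and the push point falls on it. I'll shut the fingers, move over it and press down.

Converted, 0.027 m / 0.25 = 0.108, 0.026 m / 0.25 = 0.104.

```bash
echo '{"aperture":[0,0,0,0,0,0,0,0,0,0],"x":[0.104,0.104,0.108,0,0,0,0,0,0,0],"y":[0,0,-0.004,0,0,0,0,0,0,0],"z":[0,0,0,0,0,0,0,0.08,0.08,0],"wx":[0,0,0,0,0,0,0,0,0,0],"wy":[0,0,0,0,0,0,0,0,0,0],"wz":[0,0,0,0,0,0,0,0,0,0]}' | python3 nudge.py
echo '{"aperture":[0,0,0,0,0,0,0],"x":[0,0,0,0,0,0,0],"y":[0,0,0,0,0,0,0],"z":[0.04,0.04,0.04,0.04,0.04,0.024,0],"wx":[0,0,0,0,0,0,0],"wy":[0,0,0,0,0,0,0],"wz":[0,0,0,0,0,0,0]}' | python3 nudge.py
echo '{"aperture":[0,0,0],"x":[0,0,0],"y":[0,0,0],"z":[0.012,0.008,0],"wx":[0,0,0],"wy":[0,0,0],"wz":[0,0,0]}' | python3 nudge.py
```

```text
t: 8.52
eef_pos: [0.6385, -0.162, 0.2237]
eef_rot: [0.797, 0.605, -0.001, -0.002]
ft_force: [-0.0, -0.1, -0.2]
finger_gap: -0.0001
gripper_force: 0.0
t: 9.1
eef_pos: [0.6393, -0.1613, 0.17]
eef_rot: [0.796, 0.605, -0.001, -0.001]
ft_force: [-0.2, 0.2, -0.2]
finger_gap: -0.0001
gripper_force: 0.0
t: 9.35
eef_pos: [0.6398, -0.1615, 0.1667]
eef_rot: [0.796, 0.605, 0.0, 0.0]
ft_force: [0.1, 0.6, -0.5]
finger_gap: 0.0001
gripper_force: 0.0
```

Converted, 0.0015 m / 0.25 = 0.006.

```bash
echo '{"aperture":[0,0],"x":[0,0],"y":[0,0],"z":[0.006,0],"wx":[0,0],"wy":[0,0],"wz":[0,0]}' | python3 nudge.py; echo '{"aperture":[0,0,0],"x":[0,0,0],"y":[0,0,0],"z":[0.006,0,0],"wx":[0,0,0],"wy":[0,0,0],"wz":[0,0,0]}' | python3 nudge.py
python3 - <<'E'
from h import *
D=cam("side");S=cam("scene")
o=np.zeros((500,800,3),np.uint8)
cut=lambda q,u,v:cv2.resize(q["p"][v:v+125,u:u+100],(400,500),interpolation=2)
o[:,:400]=cut(S,240,255);o[:,400:]=cut(D,280,90)
cv2.imwrite("pics/z3.png",o[:,:,::-1])
E
```

```text
t: 9.52
eef_pos: [0.6399, -0.1615, 0.1654]
eef_rot: [0.796, 0.605, 0.0, 0.0]
ft_force: [1.0, 0.5, 0.7]
finger_gap: 0.0001
gripper_force: 0.3
t: 9.77
eef_pos: [0.64, -0.1615, 0.1643]
eef_rot: [0.796, 0.605, 0.0, 0.0]
ft_force: [-0.4, 1.3, 5.6]
finger_gap: 0.0
gripper_force: 2.7
```

View pics/z3.png

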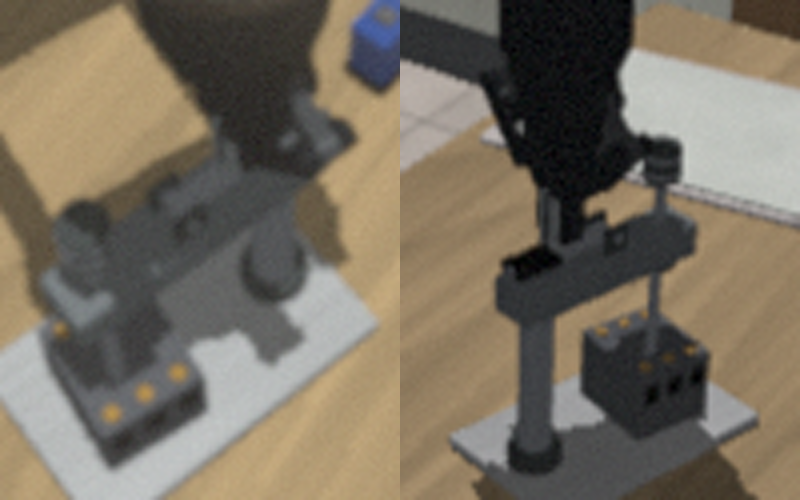

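The lever lies flat (side crop, grip near (533,263)), the stop was felt at z = 0.1643, and the probe is still in the well. I'll press a touch more, then retreat and check.

Converted, 0.001 m / 0.25 = 0.004.

```bash
echo '{"aperture":[0,0],"x":[0,0],"y":[0,0],"z":[0.004,0],"wx":[0,0],"wy":[0,0],"wz":[0,0]}' | python3 nudge.py; echo '{"aperture":[0,0,0,0,0,0,0],"x":[0,0,0,0,0,0,0],"y":[0,0,0,0,0,0,0],"z":[-0.08,-0.12,-0.12,-0.12,-0.12,0,0],"wx":[0,0,0,0,0,0,0],"wy":[0,0,0,0,0,0,0],"wz":[0,0,0,0,0,0,0]}' | python3 nudge.py
python3 - <<'E'
from h import *
S=cam("scene");D=cam("side")
o=np.zeros((500,800,3),np.uint8)
cut=lambda q,u,v:cv2.resize(q["p"][v:v+125,u:u+100],(400,500),interpolation=2)
o[:,:400]=cut(S,240,265);o[:,400:]=cut(D,280,90)
P=(.618,-.2385,.204);a,b=proj(S,P),proj(D,P);print((a-[240,265])*4,(b-[280,90])*4+[400,0])
cv2.imwrite("pics/z4.png",o[:,:,::-1])
E
```

```text
t: 10.03
eef_pos: [0.6401, -0.1615, 0.1641]
eef_rot: [0.796, 0.605, 0.001, 0.001]
ft_force: [-3.2, 1.3, 12.0]
finger_gap: -0.0
gripper_force: 5.8
t: 10.62
eef_pos: [0.6402, -0.1617, 0.3045]
eef_rot: [0.796, 0.605, 0.001, 0.001]
ft_force: [0.8, 0.9, -0.9]
finger_gap: -0.0001
gripper_force: 0.0
[ 81.50272272 177.10253349] [658.15161341 143.062173  ]
```

View pics/z4.png

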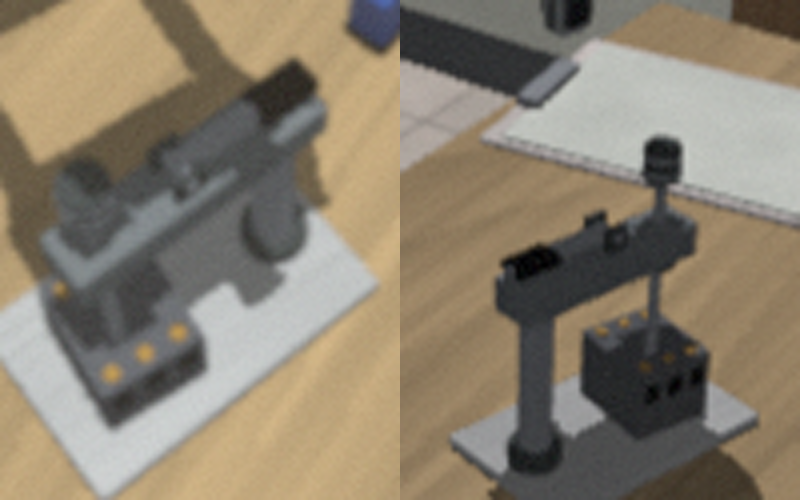

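The lever is flat and the knob top sits where predicted, at (82,177) and (658,143) in the crops. The socket is level and the robot is clear, so I'm handing in.

```bash
python3 -c "from bench import r, camrig, close_job; print(close_job())"
```

```text
the job is handed in; nothing more can be done
None
```

I lowered the socket gauge's probe to the bottom of the well, then pressed its lock lever flat, left everything else untouched and handed the job in; the result has not been reported back.

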